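# Set up a new bay on the reagent shelf and press its label holder home

### The job

Set up the empty bay on the little reagent shelf: plug the loose bay divider fully into the free square socket in the shelf, its panel running front to back like the divider already fitted. Then take the loose label holder, push it down over and behind the shelf's front lip at the middle of that bay, card facing out to the front, until it is fully home like the two already fitted, and keep pressing it down firmly so that its adhesive takes: finish while still holding it pressed home. Do not shift or knock over the bottles, tip box, dish, marker or timer.

Things in the scene. Friction and masses are not known exactly. Their poses are not given: they have to be found in the camera images.
- shelf: Fixed white bench shelf: board 600 mm long (its y), 170 deep (x), top (deck) 100 mm above the bench. Origin: centre of its footprint, bench height; -x is the front, to the robot; z up. A 3 mm aluminium lip stands along the front edge, middle plane at x = -86.5 mm, top 24 mm above the deck. End plates 150 mm high; thin back rail at x = 78 mm, 140 high. Fitted label holders at y = -205 and 200.
- socket (a point): Middle of the mouth, level with the deck, of the free square socket hole: 26 x 26 mm, right through the 18 mm board, sides parallel to the shelf's x and y, mouth chamfered 1.5 mm. Axes as the shelf's.
- label_seat (a point): Middle of the lip's top edge (124 mm above the bench) at the middle of the empty bay, where the label holder belongs. Axes as the shelf's: y along the lip, x back over the deck.
- divider: Loose grey divider, about 80 g, standing on the bench. Origin: centre of its plug's underside, z up. Plug 24 x 24, 16 mm long (lowest 4 mm 20 x 20, a lead-in). Flange 40 x 36 mm, 16 to 20 mm up, rests on the deck when fully in (origin 16 mm below deck). Panel above: 90 mm long (its x), 10 thick (its y), 20 to 68 mm up. Same either way round.
- holder: Loose white label holder, 55 g, 60 mm wide (its y), 63 tall, standing on its clip. Origin: middle of its foot, z up, -x is the card side. Ticket pocket, the part to grip: plate 9 mm thick (x -4.5 to 4.5), 24 to 63 mm up. Below it a bridge 20 to 24 mm up (x -6.5 to 7), which lands hard on the lip's top when fully home: origin then 20 mm below the lip's top, within 2 mm of its middle plane.
- card (a point): Middle of the card on the front face of the loose label holder, 44 mm above its foot and 5 mm ahead (-x) of its origin; it must end up facing the shelf's front (-x).
- bottle_a: Bystander: media bottle, 60 mm across, 132 mm tall, loose on the deck in the bay beyond the free socket. Origin at its foot.
- bottle_b: Bystander: second media bottle, same size, same bay.
- tip_box: Bystander: pipette tip box 84 x 122 x 62 mm, loose on the deck in the bay at the -y end.
- dish: Bystander: culture dish, 63 mm across, 15 mm tall, on the bench among the loose parts. Origin at its foot.
- marker: Bystander: marker pen, 121 mm long, 13 mm thick, lying on the bench to the left (+y) of the loose parts.
- timer: Bystander: bench timer 55 x 65 x 20 mm lying on the bench to the right (-y) of the loose parts.
- fitted_divider (a point): Deck-level centre of the identical divider already fitted in the shelf, 200 mm from the free socket. The bay between the two is empty; the bays on either side hold stock.
- clip_mouth (a point): Middle of the loose holder's clip mouth, at its foot, 0.5 mm ahead of the holder's origin; mouth about 8 mm wide in x. It goes straight down over the lip: rigid skirt (inner face x = -2.5 mm, toe curling forward) in front, sprung tongue behind, nearest the skirt 8 mm up. The tongue bends back and rubs with about 2 to 8 N. Home, it grips by itself; its adhesive needs a steady push of about 10 N.
- lip_edge: Rounded top edge of the shelf's front lip, all along it: the uppermost 3 mm, 2 mm thick (the lip below is 3 mm). The holder's bridge lands on it. Origin: on the lip's middle plane at the shelf's middle, 121 mm above the bench; axes as the shelf's.
Things that resemble listed ones, but are neither listed nor needed, are in the scene too. Leave any orange or yellow look-alike of the holder alone.

How it is judged:
By the outcome, as a careful person would: the job done as asked, in the order asked, and still so for the second after the job is handed in, while the arm keeps its last pose, push and grip.
It also fails if it takes over 66 s, if anything falls off the work surface, if the arm or the gripper's body presses on something with over 40 N, if the wrist force passes 120 N, or if a joint passes its speed limit or range.

### The arm

A 6-joint arm with a two-finger parallel gripper is mounted at the origin on the work surface. World frame = base frame: x ahead of the robot, y to its left, z up, the work surface at z = 0. Lengths are in m, angles in rad, forces in N, time in s.
With the tool pointing down it reaches from about 0.375 to 0.925 m from the base axis. Payload 5.7 kg.
Tool frame: the origin (TCP) lies midway between the tips of the shut fingers; the grasp point (between the pads) lies 19 mm behind it; z points along the fingers, y is the line along which they close (so a half turn about z gives the same grasp; the last joint's range is limited). The gripper opens to 85 mm and grips with 20 to 120 N. Pads are 22 mm wide; open, the fingers measure 114 mm over their backs; the gripper's body (76 mm by 85 mm) begins 54 mm behind the grasp point. The pads swing forward as they close: fully open they stand 13 mm farther back than shut.
Start: joints at [-1.337, 0.359, 1.51, -0, 1.272, -0.115], TCP at [0.205, -0.564, 0.231] pointing down, gripper open.
Joint ranges: [-2.97, 2.97], [-1.01, 2.36], [0.21, 2.38], [-0.96, 4.11], [0.2, 2.71], [-2.98, 2.98]. Speed limits (rad/s): [2.39, 2.39, 3.14, 3.14, 3.14, 3.14].

### API

Orientations are given as a rotation vector (axis times angle).
In Python, from plant import movep, move_l, move_joints, set_gripper, sleep, ik, camera, Unreachable, finish_job, read_t, read_joints, read_joint_velocities, read_tau, read_eef_pos, read_orientation, read_wrist_force, read_moment, read_grip_width, read_grip_force gives the robot as it stands. Calls block until the motion is done:
- movep(position, orientation): joint-space move of the TCP to a pose.
- move_l(position, rotation=None, feed=0.15, f_stop=None): straight line of the TCP; rotation=None keeps the orientation; feed is the mean speed in m/s. With f_stop (N) it stops when the force on the tool has changed by that much, and returns True; else False.
- move_joints(angles): joint-space move.
- set_gripper(opening, effort=None): opening from 0.0 (shut) to 1.0 (fully open); effort is the grip in N (None keeps the last); returns when the fingers have stopped.
- sleep(seconds).
- ik(position, orientation): joint angles nearest the present ones, or None.
- camera(name): name is "side" or "top"; returns a dict with "frame" (480x640x3 uint8, blue, green, red), "fx", "fy", "cx", "cy" (pixels), "distortion" ([k1, k2, p1, p2, k3] as OpenCV has them; the pictures are not rectified), "R" (3x3) and "t" (3): a world point X has camera coordinates R X + t. Camera axes: x right, y down, z forward; pixel columns grow to the right and rows downward; lengths in m; the calibration is good to about 2 mm. A picture is of the moment at which its call begins. There is no depth.
A pose or a line that the arm cannot do raises Unreachable and nothing moves.
- finish_job(): hands the job in; it is judged then, once.
Readings, each from a call of its own:
- read_t(): time.
- read_joints(): joint angles.
- read_joint_velocities(): joint speeds.
- read_tau(): joint torques, N m.
- read_eef_pos(): TCP position.
- read_orientation(): TCP orientation.
- read_wrist_force(): force on the tool from outside, world axes, zero at the start.
- read_moment(): the same for the moment, N m.
- read_grip_width(): opening from 0.0 (shut) to 1.0 (fully open).
- read_grip_force(): force on a finger pad.
Only numpy, scipy, OpenCV 4.12 (cv2) and the standard library are available. Lean on these libraries where they do the work, as an engineer would, in place of code of your own. Each camera call takes 0.05 s, during which the arm holds its last target. There are 200 camera calls.

## Working session

There is one attempt and no reset: what is moved stays moved. The work goes in short steps, each a Python script; the robot and the scene stay as the last script left them, time stands still between calls to the robot, and variables do not carry over. Pictures are saved under pics/ and viewed, at most 10 in all, crops included, and the job is handed in when it is done.

```bash
ls; mkdir -p pics; python3 - <<'E'
from plant import *
import cv2,numpy as np
np.set_printoptions(precision=4,suppress=True)
for n in("top","side"):
    c=camera(n); cv2.imwrite(f"pics/{n}0.png",c["frame"])
    np.savez(f"{n}0.npz",**c)
    print(n,c["fx"],c["fy"],c["cx"],c["cy"],c["distortion"],-np.array(c["R"]).T@c["t"]);print(c["R"])
print(read_t(),read_orientation())
E
```

```text
pics
top 480.7507641278468 480.7507641278468 316.5637391903027 236.4643857110264 [0.0325 0.     0.     0.     0.    ] [0.327  0.0068 1.1036]
[[-0.0055 -1.     -0.0063]
 [-0.981   0.0066 -0.1941]
 [ 0.1941  0.0051 -0.981 ]]
side 469.75399637939864 469.75399637939864 328.2772107103792 242.2320682062646 [-0.0095  0.      0.      0.      0.    ] [ 0.4982 -0.6788  0.6941]
[[ 0.9982 -0.0587 -0.0121]
 [-0.0485 -0.6724 -0.7386]
 [ 0.0352  0.7379 -0.674 ]]
0.1 [-3.0923 -0.5448  0.0001]
```

View pics/top0.png

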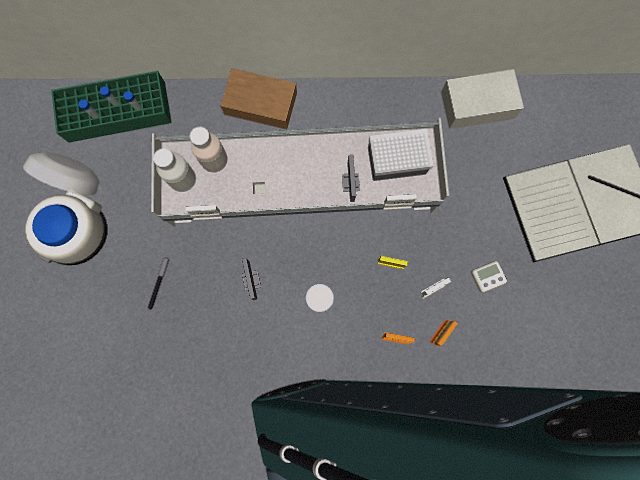

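View pics/side0.png

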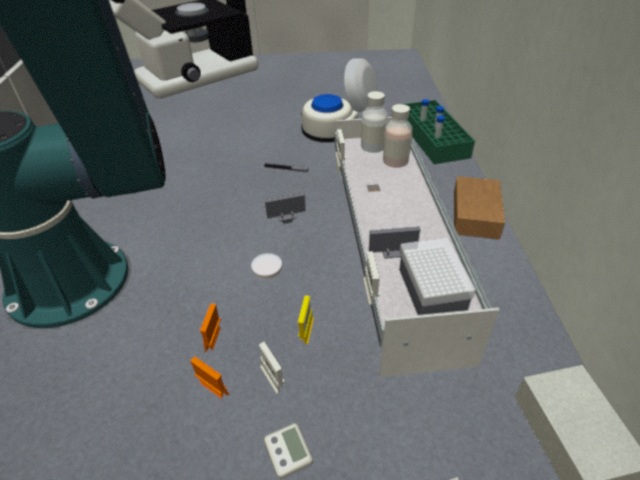

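Top shows the free socket (259,188), fitted divider (351,178), loose divider (250,278), dish (319,298) and white holder (436,288). In the side view the holder is at (270,367), the divider at (286,208) and the socket at (373,188). I'll zoom in on these with a composite.

```bash
python3 - <<'E'
import cv2,numpy as np
T=cv2.imread("pics/top0.png");S=cv2.imread("pics/side0.png")
def crop(I,x,y,w=66,h=50):
    c=cv2.resize(I[y:y+h,x:x+w],(396,300),interpolation=cv2.INTER_CUBIC)
    for i in range(0,w,10):
        cv2.line(c,(i*6,0),(i*6,6),(0,255,0),1);cv2.putText(c,str(x+i),(i*6,16),0,.33,(0,0,255))
    for i in range(0,h,10):
        cv2.line(c,(0,i*6),(6,i*6),(0,255,0),1);cv2.putText(c,str(y+i),(8,i*6+4),0,.33,(0,0,255))
    return c
cv2.imwrite("pics/z1.png",np.vstack([np.hstack([crop(T,220,253),crop(T,405,263)]),np.hstack([crop(S,255,183),crop(S,240,340)])]))
cv2.imwrite("pics/z2.png",np.vstack([np.hstack([crop(T,230,165),crop(T,320,150)]),np.hstack([crop(T,140,185),crop(T,390,178)])]))
E
```

```text
(no output)
```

View pics/z1.png

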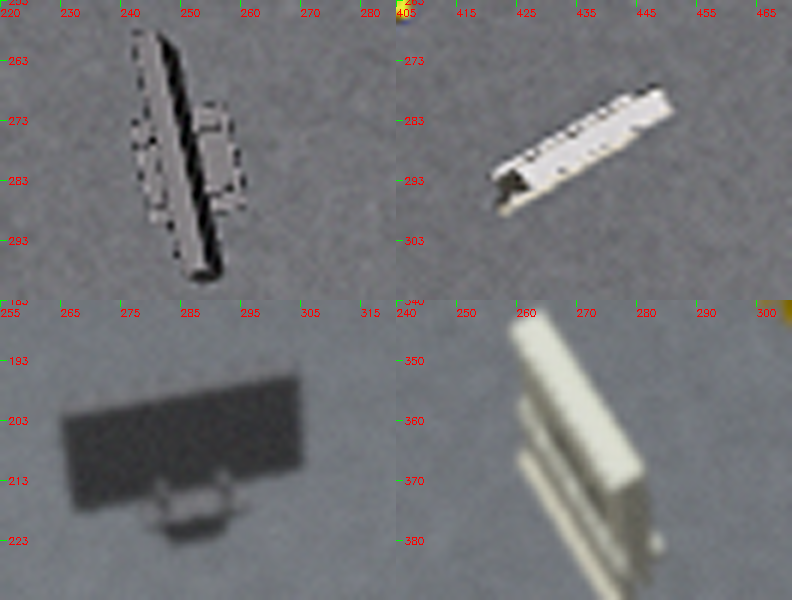

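View pics/z2.png

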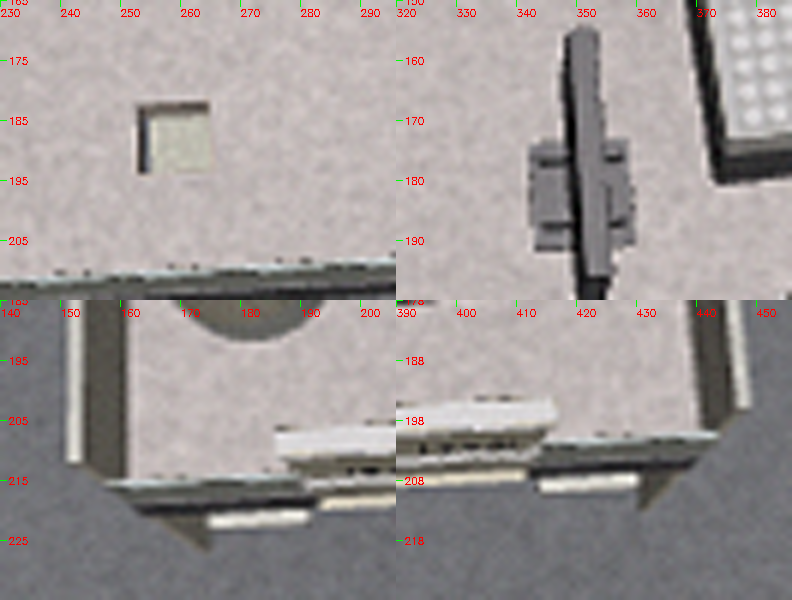

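z1: loose divider panel top runs from (244,258) to (252.5,297). Holder top face runs from about (421,293) to (451,279). z2: socket mouth centre is (258.4,187.5), end-plate front corners (151,212) and (448.5,195.5), and the lip line is clear. Next I need to know which side of the holder carries the card.

```bash
python3 - <<'E'
import cv2,numpy as np
T=cv2.imread("pics/top0.png");S=cv2.imread("pics/side0.png")
def crop(I,x,y,w=50,h=50,k=8):
    c=cv2.resize(I[y:y+h,x:x+w],(400 if w==50 else w*k,h*k if h!=50 else 300*0+400),interpolation=cv2.INTER_CUBIC)
    c=np.clip((c.astype(float)-60)*1.4,0,255).astype(np.uint8)
    for i in range(0,w,10): cv2.putText(c,str(x+i),(i*k,10),0,.33,(0,0,255))
    for i in range(0,h,10): cv2.putText(c,str(y+i),(0,i*k+4),0,.33,(0,0,255))
    return c[:300] if 0 else c
a=np.hstack([crop(S,245,340),crop(S,350,250)])
b=np.hstack([crop(T,410,270,50,25),crop(T,183,200,50,25)])
cv2.imwrite("pics/z3.png",np.vstack([a,b]))
E
```

```text
(no output)
```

View pics/z3.png

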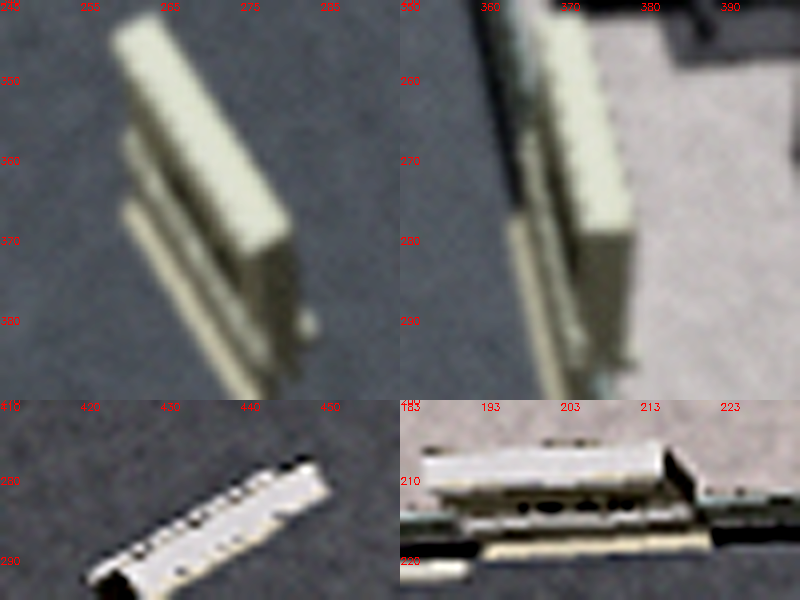

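```bash
cat > h.py <<'E'
import numpy as np,cv2
from scipy.optimize import least_squares
np.set_printoptions(precision=4,suppress=True)
C={n:dict(np.load(f"{n}0.npz")) for n in("top","side")}
def proj(n,X):
    c=C[n];K=np.array([[c["fx"],0,c["cx"]],[0,c["fy"],c["cy"]],[0,0,1]])
    return cv2.projectPoints(np.atleast_2d(np.float64(X)),cv2.Rodrigues(c["R"])[0],np.float64(c["t"]),K,np.float64(c["distortion"]))[0][:,0]
def pose(p,L):
    L=np.atleast_2d(np.float64(L));c,s=np.cos(p[2]),np.sin(p[2])
    return np.c_[p[0]+c*L[:,0]-s*L[:,1],p[1]+s*L[:,0]+c*L[:,1],L[:,2]]
def fit(obs,p0,zs=0):
    # obs: list (cam, local mm, px)
    def r(p):
        return np.concatenate([proj(n,pose(p,np.array(l)/1e3+[0,0,zs]))[0]-px for n,l,px in obs])
    return least_squares(r,p0,loss="soft_l1",f_scale=1.)
def bp(n,px,z):
    return least_squares(lambda q:proj(n,[q[0],q[1],z])[0]-px,[.5,0]).x
E
python3 - <<'E'
from h import *
def t(x,y,u,v,k=6): return (x+(u+.5)/k-.5,y+(v+.5)/k-.5)
# divider
D=[("top",(45,5,68),t(220,253,133,31)),("top",(45,-5,68),t(220,253,160,31)),("top",(-45,5,68),t(220,253,187,270)),("top",(-45,-5,68),t(220,253,210,267)),
("side",(-45,-5,68),t(255,183,62,115)),("side",(45,-5,68),t(255,183,300,75)),("side",(-45,-5,20),t(255,183,75,210)),("side",(45,-5,20),t(255,183,302,168))]
for S in (D[:4],D[4:],D):
    r=fit(S,[.45,.14,.2]);print("div",r.x,r.fun.round(1))
H=[("side",(-4.5,30,63),t(245,340,110,42,8)),("side",(4.5,30,63),t(245,340,155,12,8)),("side",(4.5,-30,63),t(245,340,290,228,8)),("side",(-4.5,-30,63),t(245,340,245,245,8)),
("top",(4.5,-30,63),t(410,270,318,60,8)),("top",(-4.5,-30,63),t(410,270,330,90,8)),("top",(-4.5,30,63),t(410,270,152,197,8)),("top",(4.5,30,63),t(410,270,110,170,8))]
for S in (H[4:],H[:4],H):
    r=fit(S,[.4,-.24,.4]);print("hold",r.x,r.fun.round(1))
# shelf
a=bp("top",t(140,185,66,163),.15);b=bp("top",t(390,178,352,107),.15);print("ends",a,b,np.hypot(*(a-b)),np.arctan2(-(a-b)[0],(a-b)[1]))
L=np.array([bp("top",q,.124) for q in [t(140,185,118,184),t(140,185,302,178),t(230,165,0,282),t(230,165,396,263),t(390,178,164,144),t(390,178,320,134)]])
f=np.polyfit(L[:,1],L[:,0],1);yaw=-np.arctan(f[0]);print("lip",f,"yaw",yaw,(L[:,0]-np.polyval(f,L[:,1])))
s=np.mean([bp("top",t(230,165,u,v),.1) for u in(137,209) for v in(102,173)],0);print("socket top",s,"dist from lip",(s[0]-np.polyval(f,s[1]))*np.cos(yaw))
print("socket side",bp("side",(373.5,188),.1))
R=np.array([[np.cos(yaw),-np.sin(yaw)],[np.sin(yaw),np.cos(yaw)]])
m=(a+b)/2; O=m+R@[.085,0]
print("O",O,"socket local",R.T@(s-O))
for n,(u,v,x0,y0) in {"FDtopback":(584,28,320,150),"FDtopfront":(597,278,320,150)}.items(): print(n,R.T@(bp("top",t(x0,y0,u-396,v),.152+.0)-O))
for q in((183,200,424-400,452-400),(183,200,664-400,450-400)): print("fitted back top corner",R.T@(bp("top",t(*q,8),.167)-O))
E
```

```text
div [0.443  0.16   0.2344] [-0.   0.1 -0.  -1.  -0.3  0.7  0.4  0. ]
div [0.4424 0.1641 0.2169] [-0.3 -0.4 -0.  -0.9 -0.2  0.6  0.6  0.5]
div [0.4427 0.1608 0.2298] [-0.3  0.2 -0.3 -0.9 -0.8  0.8 -0.   0.2 -0.1  0.6  0.1 -0.1 -0.1  1.7
  0.7  1.2]
hold [ 0.423  -0.2492  0.5039] [-0.4  0.   0.3 -0.1 -1.2  0.2  1.8 -0.1]
hold [ 0.4226 -0.2465  0.504 ] [ 0.1 -1.3 -0.5  0.  -0.   0.1  0.4  0.7]
hold [ 0.4228 -0.2474  0.5014] [ 0.2 -0.8 -0.4  0.5  0.   0.7  0.5  1.3 -1.2  0.2 -0.5  0.1 -2.   0.2
  1.  -0.1]
ends [0.5693 0.3499] [ 0.5995 -0.2584] 0.6090472680225623 0.049624893377169715
lip [-0.0492  0.5844] yaw 0.04920431906213692 [ 0.0006 -0.0008  0.0004 -0.0005 -0.0001  0.0003]
socket top [0.6349 0.1376] dist from lip 0.0571255646797337
socket side [0.6361 0.1368]
O [0.6693 0.0499] socket local [-0.0301  0.0893]
FDtopback [ 0.0147 -0.1117]
FDtopfront [-0.0753 -0.11  ]
fitted back top corner [-0.0818  0.2289]
fitted back top corner [-0.0846  0.1688]
```

```bash
cat >> h.py <<'E'
from plant import *
def down(a):
    return np.pi*np.array([np.cos(a/2),np.sin(a/2),0])
def best(p,a):
    c=[]
    for k in(-1,0,1):
        q=ik(p,down(a+k*np.pi))
        if q is not None: c.append((np.abs(np.array(q)-read_joints()).max(),a+k*np.pi))
    return min(c)[1]
E
python3 - <<'E'
from h import *
for px in((200,133),(164,157)): print("bottle",bp("top",px,.232))
a=best([.4425,.161,.12],.23);print("a",a, ik([.4425,.161,.12],down(a)))
set_gripper(1.0)
movep([.4425,.161,.13],down(a))
move_l([.4425,.161,.0285],feed=.12,f_stop=8)
print(read_eef_pos(),read_wrist_force())
set_gripper(0.0,60)
print("w",read_grip_width(),read_grip_force())
move_l([.4425,.161,.2],feed=.2)
print(read_t(),read_eef_pos(),read_wrist_force(),read_joints())
p=[.6349,.1374,.24]
movep(p,down(a-.181)); print(read_t(),read_eef_pos(),read_wrist_force(),a-.181,read_grip_width())
T=camera("top")["frame"];S=camera("side")["frame"]
cv2.imwrite("pics/top1.png",T);cv2.imwrite("pics/side1.png",S)
q=lambda n:proj(n,[.635,.137,.16])[0].astype(int)
def cr(I,c):
    x,y=max(c[0]-33,0),max(c[1]-50,0);k=cv2.resize(I[y:y+100,x:x+66],(396,600),interpolation=cv2.INTER_CUBIC)
    for i in range(0,66,10): cv2.putText(k,str(x+i),(i*6,10),0,.33,(0,0,255))
    for i in range(0,100,10): cv2.putText(k,str(y+i),(0,i*6+4),0,.33,(0,0,255))
    return k
print(q("top"),q("side"))
cv2.imwrite("pics/z4.png",np.hstack([cr(T,q("top")),cr(S,q("side"))]))
E
```

```text
bottle [0.7042 0.2347]
bottle [0.6558 0.3013]
a -2.911592653589793 [ 0.2021  0.3188  1.9105 -0.      0.9122 -1.5987]
[0.443  0.161  0.0289] [ 0.2023  0.1869 -0.6977]
w 0.10907387947466426 60.4775869846344
5.7083 [0.4415 0.1608 0.199 ] [ 0.2101  0.8328 -1.1126] [ 0.202   0.2086  1.8212 -0.      1.1138 -1.5987]
6.5167 [0.6329 0.1375 0.2382] [-1.0377 -0.451  -0.0508] -3.092592653589793 0.10749462877143756
[255 178] [374 164]
```

View pics/z4.png

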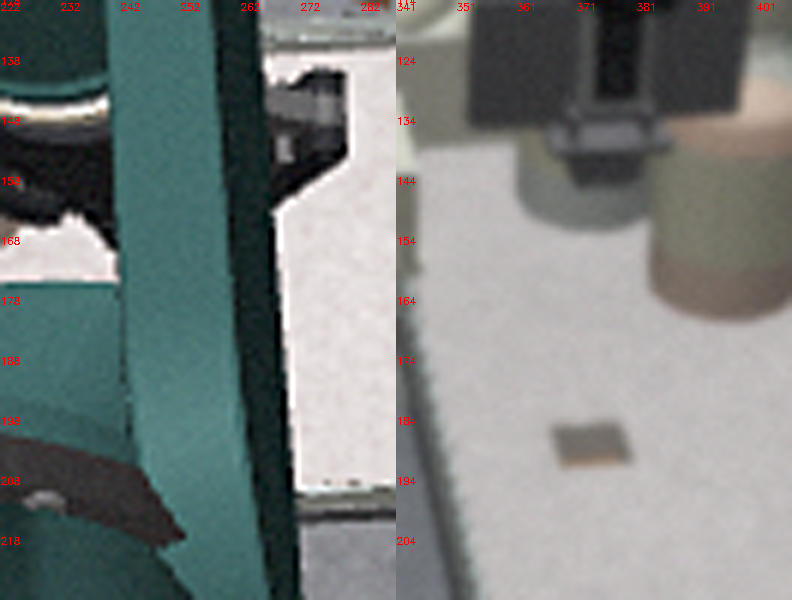

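The side view shows the held divider level with its plug bottom at (375,145) and the socket mouth centred near (373,188). The top view is blocked by the arm. I'll compute the relative error.

```bash
python3 - <<'E'
from h import *
print(read_eef_pos(),read_t())
t=lambda u,v:(341+(u-396+.5)/6-.5,114+(v+.5)/6-.5)
D=[((-10,-10,0),t(573,186)),((10,-10,0),t(632,185)),((-20,-18,16),t(549,150)),((20,-18,16),t(668,150)),((-45,-5,20),t(469,126)),((45,-5,20),t(740,111))]
for z in (.2097,.2085):
    r=fit([("side",l,p) for l,p in D],[.635,.137,.05],z);print(r.x,r.fun.round(1))
q=[bp("side",t(*p),.1) for p in((552,425),(618,425),(632,462),(562,465))]
print(np.array(q),np.mean(q,0))
p=read_eef_pos(); sleep(.3); print(read_eef_pos(),read_wrist_force())
E
```

```text
[0.6325 0.1378 0.2389] 6.6167
[0.6328 0.1433 0.0114] [-0.  -0.4  0.1 -0.7 -0.2  0.7  0.4 -0.2 -0.3  0.1  0.1  0.5]
[0.6331 0.1453 0.0101] [-0.  -0.4  0.1 -0.7 -0.2  0.7  0.3 -0.2 -0.3  0.1  0.   0.6]
[[0.6228 0.151 ]
 [0.6466 0.1492]
 [0.6484 0.1265]
 [0.6235 0.1265]] [0.6353 0.1383]
[0.6344 0.1376 0.2402] [0.5357 0.2237 0.0636]
```

```bash
python3 - <<'E'
from h import *
move_l([.635,.1377,.136],feed=.15,f_stop=8); sleep(.4)
print(read_eef_pos(),read_wrist_force(),read_t())
S=camera("side")["frame"]; cv2.imwrite("pics/side2.png",S)
x,y=345,150
k=cv2.resize(S[y:y+50,x:x+66],(792,600),interpolation=cv2.INTER_CUBIC)
for i in range(0,66,10): cv2.putText(k,str(x+i),(i*12,10),0,.33,(0,0,255))
for i in range(0,50,10): cv2.putText(k,str(y+i),(0,i*12+4),0,.33,(0,0,255))
cv2.imwrite("pics/z5.png",k)
E
```

```text
[0.6352 0.1377 0.1365] [-0.1495 -0.0659 -2.0238] 8.1583
```

View pics/z5.png

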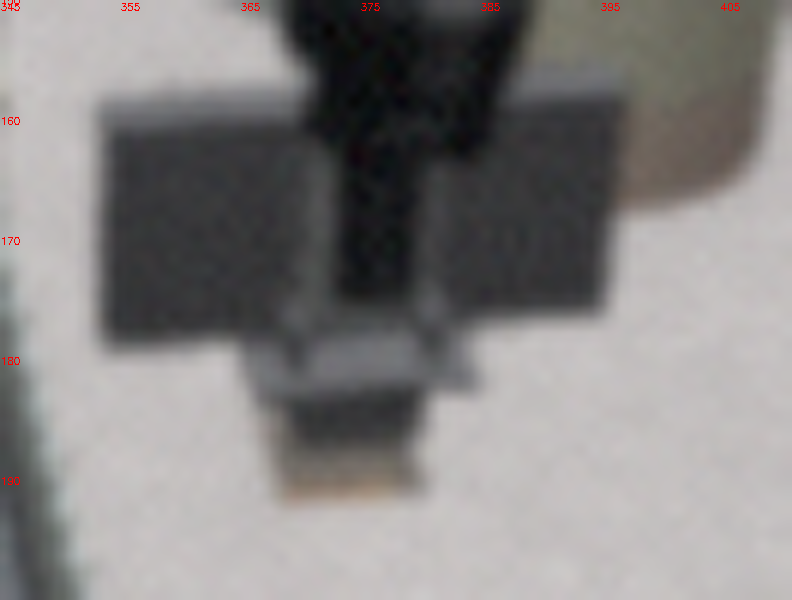

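The plug edge is centred at about (374.0,186.6) px and the socket's near edge at (373.7,191). They are nearly aligned in x, so I'll compute the rest.

```bash
python3 - <<'E'
from h import *
t=lambda u,v:(345+(u+.5)/12-.5,150+(v+.5)/12-.5)
e=np.mean([bp("side",t(275,500),.1),bp("side",t(426,494),.1)],0)
for z in(.107,.108,.109):
    p=[bp("side",t(292,447),z),bp("side",t(415,443),z)];m=np.mean(p,0)
    print("plug centre",m+[-.0005,.010],"socket centre",e+[-.0007,.0145],"  w/o chamfer",e+[-.0007,.013])
D=[((-45,-5,20),t(105,345)),((45,-5,20),t(605,312)),((-45,-5,68),t(108,128)),((45,-5,68),t(620,98)),((-20,-18,20),t(248,372)),((20,-18,16),t(478,390))]
r=fit([("side",l,p) for l,p in D],[.635,.137,.05],.108);print(r.x,r.fun.round(1))
E
```

```text
plug centre [0.6356 0.142 ] socket centre [0.6345 0.1406]   w/o chamfer [0.6345 0.1391]
plug centre [0.6354 0.1406] socket centre [0.6345 0.1406]   w/o chamfer [0.6345 0.1391]
plug centre [0.6352 0.1392] socket centre [0.6345 0.1406]   w/o chamfer [0.6345 0.1391]
[0.6352 0.141  0.0335] [-0.6  0.4  0.1  0.5 -0.3 -1.1  0.8 -1.3  0.2  1.  -0.1 -0.1]
```

Aligned within about 1 mm, so I'll insert.

```bash
python3 - <<'E'
from h import *
for z,f in((.118,12),(.108,15)):
    s=move_l([.6345,.1377,z],feed=.04,f_stop=f); sleep(.2)
    print(s,read_eef_pos(),read_wrist_force(),read_moment(),read_grip_width(),read_t())
    if s and read_eef_pos()[2]>.116: break
E
```

```text
False [0.6344 0.1377 0.1181] [-0.079  -0.5815 -1.5205] [ 0.0074 -0.0495 -0.0311] 0.10662466589454266 9.0083
True [0.6351 0.1378 0.1124] [-1.0005 -0.6698  5.6389] [-0.0577  0.1405  0.0124] 0.10504135387764262 9.4583
```

Home height reached. I'll seat it firmly, release, then fetch the holder.

```bash
python3 - <<'E'
from h import *
s=move_l([.6345,.1377,.100],feed=.03,f_stop=18); print(s,read_eef_pos(),read_wrist_force())
set_gripper(.35); e=read_eef_pos(); print(read_grip_width())
move_l([.6345,.1377,.27],feed=.25)
hx,hy=.4228,-.2476
a=best([hx,hy,.15],.502+np.pi/2)
print(a,ik([hx,hy,.15],down(a)),read_t())
set_gripper(.65)
movep([hx,hy,.27],down(a)); print(read_joints())
move_l([hx,hy,.0295],feed=.12,f_stop=8); sleep(.2)
print(read_eef_pos(),read_wrist_force())
set_gripper(0,90); print("w",read_grip_width(),read_grip_force(),read_eef_pos())
T=camera("top")["frame"];cv2.imwrite("pics/top3.png",T)
move_l([hx,hy,.27],feed=.2)
b=a-.502+.0493
P=[.5834-.05,.0350,.27]
movep(P,down(b)); sleep(.3)
print("b",b,read_eef_pos(),read_joints(),read_grip_width(),read_t(),read_wrist_force())
T=camera("top")["frame"];S=camera("side")["frame"];cv2.imwrite("pics/top4.png",T);cv2.imwrite("pics/side4.png",S)
c=proj("side",[.56,.05,.2])[0].astype(int);x,y=c[0]-66,c[1]-50
k=cv2.resize(S[y:y+100,x:x+132],(792,600),interpolation=cv2.INTER_CUBIC)
for i in range(0,132,10): cv2.putText(k,str(x+i),(i*6,10),0,.33,(0,0,255))
for i in range(0,100,10): cv2.putText(k,str(y+i),(0,i*6+4),0,.33,(0,0,255))
cv2.imwrite("pics/z6.png",k)
E
```

```text
True [0.6351 0.1378 0.1124] [-0.8345  0.0326  5.3608]
0.3486232430873998
2.0727963267948963 [-0.6709  0.2988  1.8399 -0.      1.0029 -1.1729] 10.7833
[-0.6696  0.1628  1.6855  0.0004  1.2928 -1.173 ]
[ 0.423  -0.2477  0.0298] [0.1318 0.4328 0.1287]
w 0.0914387948298135 87.66651034355164 [ 0.4229 -0.2478  0.0297]
b 1.6200963267948962 [0.5334 0.0342 0.27  ] [-0.0653  0.2298  1.5981 -0.0001  1.3136 -0.1133] 0.08955794878215717 18.475 [-0.8094  0.285   0.329 ]
```

View pics/z6.png

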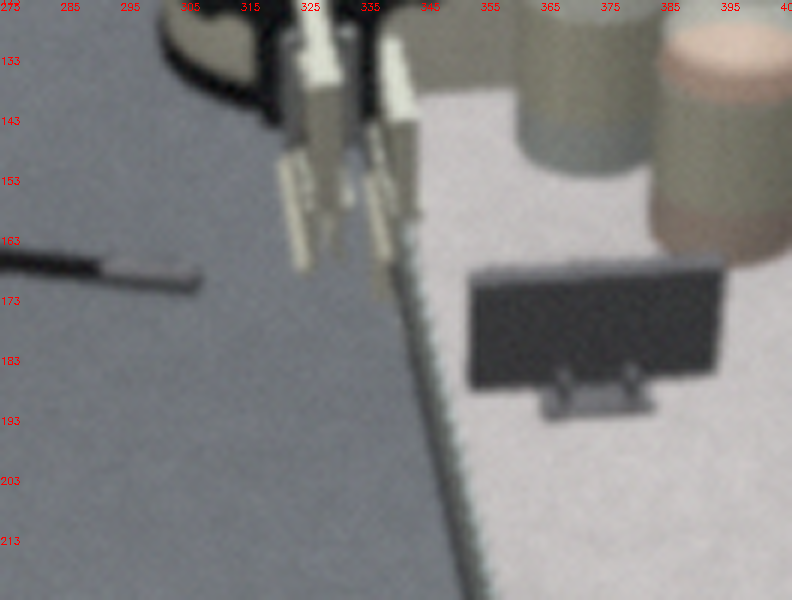

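The divider is seated on the deck at (373,178). The holder is held upright with its toe facing front, at (326,150). I'll bring it just above the lip and compare the two.

```bash
python3 - <<'E'
from h import *
b=1.6201
movep([.5835,.0350,.20],down(b))
move_l([.5835,.0350,.1625],feed=.12,f_stop=8); sleep(.4)
print(read_eef_pos(),read_t(),read_wrist_force())
S=camera("side")["frame"];cv2.imwrite("pics/side5.png",S)
T=camera("top")["frame"];cv2.imwrite("pics/top5.png",T)
c=proj("side",[.583,.035,.15])[0].astype(int);x,y=c[0]-33,c[1]-25
print(c)
k=cv2.resize(S[y:y+50,x:x+66],(792,600),interpolation=cv2.INTER_CUBIC)
for i in range(0,66,10): cv2.putText(k,str(x+i),(i*12,10),0,.33,(0,0,255))
for i in range(0,50,10): cv2.putText(k,str(y+i),(0,i*12+4),0,.33,(0,0,255))
cv2.imwrite("pics/z7.png",k)
E
```

```text
[0.5837 0.035  0.1629] 19.8667 [-0.9546  0.1071  0.0309]
[354 199]
```

View pics/z7.png

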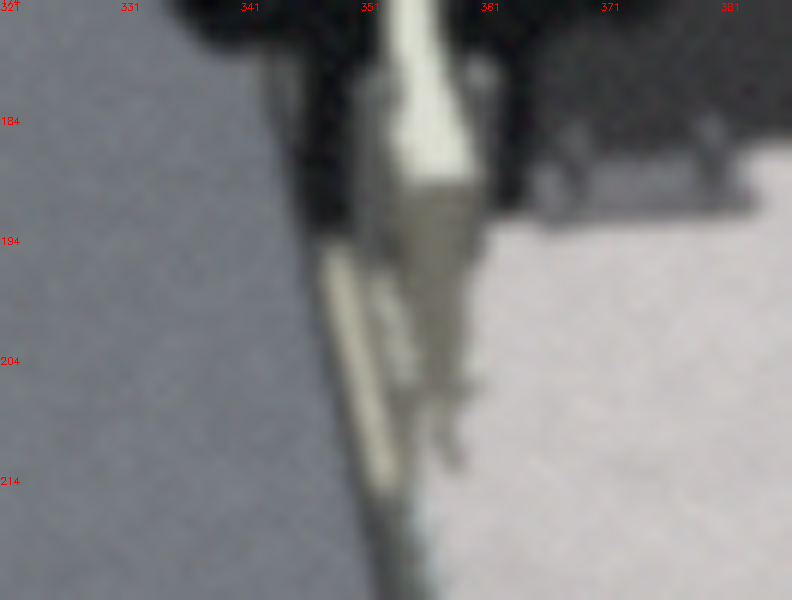

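Near-end top edge is at (357,189), toe at (353,214), tongue tail at (359,212), and the lip's top edge is around (356,220). Computing the relative x.

```bash
python3 - <<'E'
from h import *
t=lambda u,v:(321+(u+.5)/12-.5,174+(v+.5)/12-.5)
p=read_eef_pos();print(p)
# predicted px of holder features if origin at TCP xy
P=[p[0],p[1],.0493]
for l in((-4.5,-30,63),(4.5,-30,63),(-6.5,-30,0),(7,-30,22)):
    q=proj("side",pose(P,np.array(l)/1e3+[0,0,.1332]))[0]; print(l,q,"tile",(q-[321,174]+.5)*12)
# lip: profile of row brightness, predicted lip top edges at several y
for y in(-.005,-.01,-.015,-.1):
    for dx in(-.0015,.0015):
        q=proj("side",[.5844-.0492*y+dx,y,.124])[0];print("lip y",y,dx,q,(q-[321,174]+.5)*12)
S=cv2.imread("pics/side5.png")
for r in(220,222,224,228,235): print(r,S[r,348:366].mean(1).astype(int), S[r,348:366,0].astype(int)-S[r,348:366,2])
E
```

```text
[0.5836 0.035  0.1627]
(-4.5, -30, 63) [355.1254 188.78  ] tile [415.5049 183.3606]
(4.5, -30, 63) [360.0861 188.4128] tile [475.0328 178.9532]
(-6.5, -30, 0) [353.1954 216.109 ] tile [392.3451 511.3081]
(7, -30, 22) [360.681  206.3415] tile [482.1714 394.098 ]
lip y -0.005 -0.0015 [355.9932 223.0437] [425.9187 594.5249]
lip y -0.005 0.0015 [357.5801 222.9688] [444.9613 593.6259]
lip y -0.01 -0.0015 [356.3965 224.7502] [430.7583 615.002 ]
lip y -0.01 0.0015 [357.99   224.6747] [449.8798 614.0968]
lip y -0.015 -0.0015 [356.8032 226.4709] [435.6383 635.6512]
lip y -0.015 0.0015 [358.4033 226.395 ] [454.8395 634.7396]
lip y -0.1 -0.0015 [364.2775 258.1036] [ 525.3299 1015.2435]
lip y -0.1 0.0015 [365.9994 258.0176] [ 545.9932 1014.2108]
220 [121 124 116  97  72  78  92 107 142 179 185 191 189 190 190 189 190 195] [ 9  9  9  9  5  1 -2  0  4  4 -3 -2 -3 -4 -5 -6 -5 -3]
222 [122 120 121 107  80  74  88 103 131 159 171 186 187 190 190 187 189 190] [10 11  9  8  4  0  2  3  5  4  0 -2 -2 -5 -5 -6 -5 -4]
224 [122 125 121 114  93  70  82  92 105 143 180 191 194 195 191 193 194 192] [10  7  8  7  6  6  5  1  1  5  3 -1 -4 -5 -4 -4 -5 -4]
228 [123 125 121 122 114  92  77  86  95 107 142 179 192 195 193 193 193 192] [ 9 11  7 11 11  7  1  3  1  0  4  4 -3 -3 -5 -6 -5 -4]
235 [126 124 125 125 121 122 108  82  74  91 104 128 159 176 192 197 198 201] [11  9 11 11 10 11 11  3  4  2  0  5  6 -2 -2 -5 -4 -5]
```

```bash
python3 - <<'E'
from h import *
x=.5831
move_l([x,.0350,.157],feed=.05,f_stop=8)
for z,f in((.150,6),(.144,10),(.138,14),(.128,16)):
    s=move_l([x,.0350,z],feed=.03,f_stop=f)
    print(s,read_eef_pos(),read_wrist_force(),read_moment(),read_grip_width(),read_t())
    if s: break
E
```

```text
False [0.583  0.035  0.1498] [ 1.6645  0.4273 -0.9698] [ 0.013  -0.0252  0.0041] 0.09305838797813862 20.6083
False [0.5841 0.0349 0.1442] [ 4.3048  0.3565 -0.4488] [ 0.0593 -0.6882  0.0275] 0.09204205299885042 20.9583
True [0.5846 0.0349 0.1413] [ 2.232  -0.0102 -3.5554] [ 0.033  -0.3242 -0.0641] 0.09082253601861419 21.1667
```

Lip is in the mouth (foot is 12 mm below its top), and the tongue is pushing as expected. I'll shift x slightly to follow and continue.

```bash
python3 - <<'E'
from h import *
sleep(.2);print(read_eef_pos(),read_wrist_force())
for z,f in((.138,20),(.134,22),(.130,22),(.126,22)):
    s=move_l([.5842,.0350,z],feed=.03,f_stop=f); sleep(.15)
    print(s,read_eef_pos(),read_wrist_force(),read_moment(),read_t())
    if s: break
E
```

```text
[0.5846 0.0349 0.1415] [ 0.5962 -0.3031 -2.955 ]
False [0.5846 0.035  0.1382] [ 1.4588 -0.0736  1.6137] [ 0.0149 -0.3324 -0.0219] 21.8167
False [0.5845 0.035  0.1341] [ 0.9452 -0.2323  1.6053] [ 0.0015 -0.3239 -0.0341] 22.25
True [0.5846 0.035  0.1337] [-1.5032  0.5601  7.3154] [ 0.0613  0.2576 -0.0484] 22.6083
```

Exactly at home height. Now I'll build a steady push of about 20–25 N.

```bash
python3 - <<'E'
from h import *
z=.1335
for i in range(16):
    move_l([.5845,.0350,z],feed=.02); sleep(.25)
    F=read_wrist_force(); print(round(z,4),read_eef_pos(),F,read_grip_width(),read_t())
    if F[2]>21: break
    z-=.0005
for i in range(4): sleep(.7); print(read_eef_pos(),read_wrist_force())
S=camera("side")["frame"];T=camera("top")["frame"]
c=proj("side",[.59,.06,.13])[0].astype(int);x,y=c[0]-50,c[1]-50
d=proj("top",[.6,.06,.1])[0].astype(int);u,v=d[0]-100,d[1]-75
cv2.imwrite("pics/z8.png",np.hstack([cv2.resize(S[y:y+75,x:x+100],(400,300)),cv2.resize(T[v:v+150,u:u+200],(400,300))]))
cv2.imwrite("pics/side6.png",S);cv2.imwrite("pics/top6.png",T);print(x,y,u,v,read_t())
E
```

```text
0.1335 [0.5845 0.035  0.1337] [ 0.3398 -0.1883  5.3435] 0.08922550861838804 23.1083
0.133 [0.5845 0.035  0.1337] [-0.8166 -0.452   9.1115] 0.08856493160383254 23.6083
0.1325 [0.5846 0.035  0.1337] [-1.0835  0.6863 13.3711] 0.09675022388096623 24.1083
0.132 [0.5846 0.035  0.1337] [-3.5909 -0.0098 17.2295] 0.09391045654599971 24.6083
0.1315 [0.5846 0.035  0.1336] [-3.3214 -0.2019 20.4713] 0.09235830517306767 25.1083
0.131 [0.5846 0.035  0.1336] [-4.7692  0.7177 23.3149] 0.08977489506301255 25.6083
[0.5847 0.035  0.1336] [-6.3325 -0.5356 23.3016]
[0.5847 0.035  0.1336] [-5.5919  0.061  23.5163]
[0.5847 0.035  0.1336] [-5.5973 -0.191  23.888 ]
[0.5847 0.035  0.1336] [-5.2002  0.503  25.1984]
306 149 194 127 28.5083
```

View pics/z8.png

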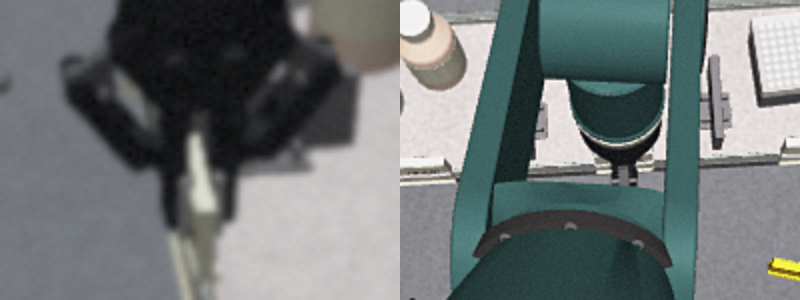

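The holder sits on the lip between the dividers, pressed home with a steady 24 N or so. The bottle and tip box in view haven't moved. Handing in.

```bash
python3 -c "
from plant import *
print(read_wrist_force(),read_eef_pos());print(finish_job())"
```

```text
[-5.4846941  -0.74428276 24.25963374] [0.58465619 0.03497289 0.13360413]
the job is handed in; nothing more can be done
None
```

The job is handed in: the divider is fully seated in the free socket, and the label holder is home on the lip at mid-bay, card to the front, still pressed down with about 24 N at 28.5 s; the final pictures did not cover the dish, marker and timer.

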